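# Rock the angle gauge on the uneven stud to its set mark and hold

### The job

Pick up the angle gauge by its top tab, carry it to the inspection stand and rest its foot gently on the high ridge of the uneven stud, with the dial and specimen facing the stand's microscope. Rock it there until the swinging pointer settles on the dial's set mark, and finish still gripping it in that tilt, its foot on the stud, so that the picture can be taken: do not let go. Leave the dish, the jar and the tube rack where they are.

Things in the scene. Friction and masses are not known exactly. Their poses are not given: they have to be found in the camera images.
- gauge: Loose angle gauge, 0.26 to 0.43 kg, 172 mm tall, upright on the bench. Origin: centre of the foot's underside; z up, x out of the dial (away from the robot at yaw 0), y sideways. Foot 30 (x) by 50 (y) by 22 mm high; round case 108 mm wide, 14 thick, centre 78 mm up; flat aluminium tab on top, 14 thick (x), 36 wide (y), 132 to 172 mm up: grip it across its 14 mm, from above.
- tab (a point): Centre of the gauge's grip tab, 152 mm straight above the origin of the gauge.
- foot (a point): Centre of the foot's underside (the gauge's origin).
- specimen (a point): Centre of the small round brass specimen button on the dial side (+x) of the foot, 11 mm above the underside.
- pointer (a joint): Black needle with a round bob, swinging about the dial's centre (the gauge's x axis), rad; cannot be touched. 0 = straight down to the foot; positive = tip towards the gauge's +y. It hangs plumb once its swing (period about 0.4 s) dies out in 1 to 2 s: leaning the gauge's top towards its +y by an angle a makes it read +a.
- pointer_tip (a point): Tip of the needle, 46 mm from the dial's centre.
- mark (a joint): Angle of the set mark, a short black tab 7 mm wide at the dial's lower rim (stays as set, cannot be touched), rad, same zero and sense as the pointer; 0.15 to 0.42. The pointer is on the mark when both read the same: the gauge's top then leans towards its +y by this angle.
- mark_tip (a point): The mark's inner end, 46 mm from the dial's centre, where the needle's tip lies when on the mark.
- stand: Fixed inspection stand: grey base plate 320 by 90 mm, 8 thick. Origin on the bench below the stud's axis; z up; x points from the stud to the microscope (lens tip 105 mm from the stud's axis, barrel axis 62 mm up, end 275 mm out, top 82 mm). The dial faces the microscope when the gauge's x axis points along the stand's x axis.
- stud: The uneven steel stud itself, a fixed post 28 mm wide on the stand's base plate; same origin and axes as the stand, top 48 mm up.
- crown (a point): Top of the stud, 48 mm above the bench: middle of its high rounded steel ridge (radius 5, 28 mm long along the stand's x). The stud is a post 28 mm wide; a second lump, 10.5 mm to the stand's -y, is 4 mm lower. With its top leaning to +y, the flat foot rocks on the high ridge alone and clears the rest.
- dish: Glass culture dish, 90 mm in diameter, 17 mm high, loose; bystander. Origin under its centre.
- bottle: Glass jar with a blue cap, 56 mm in diameter, 110 mm high, loose; bystander. Origin under its centre.
- rack: Blue tube rack, 160 by 70 mm, 96 mm high with its tubes, loose; bystander. Origin under its centre.
Mind the look-alikes: they are no part of the job. There is more than one size of the gauge; the one meant has the size given above.

How it is judged:
By the outcome, as a careful person would: the job done as asked, in the order asked, and still so for the second after the job is handed in, while the arm keeps its last pose, push and grip.
It also fails if it takes over 58 s, if anything falls off the work surface, if the arm or the gripper's body presses on something with over 40 N, if the wrist force passes 120 N, or if a joint passes its speed limit or range.

### The arm

A 7-joint arm with a two-finger parallel gripper is mounted at the origin on the work surface. World frame = base frame: x ahead of the robot, y to its left, z up, the work surface at z = 0. Lengths are in m, angles in degrees, forces in N, time in s.
With the tool pointing down it reaches from about 0.35 to 0.9 m from the base axis. Payload 7.2 kg.
Tool frame: the origin (TCP) lies on the centre line of the jaws, within the pads' length; the fingertips stand 17 mm ahead of it and the grasp point (between the pads) lies 2 mm behind it; z points along the fingers, y is the direction in which the jaws open and shut (so a half turn about z gives the same grasp; the last joint's range is limited). The gripper opens to 85 mm and grips with 20 to 120 N. Pads are 22 mm wide; open, the fingers measure 114 mm over their backs; the gripper's body (76 mm by 85 mm) begins 54 mm behind the grasp point. The pads swing forward as they close: fully open they stand 13 mm farther back than shut.
Start: joints at [-71.86, 23.554, -0.728, 91.456, 0.321, 64.991, -4.71], TCP at [0.235, 0.579, 0.248] pointing down, gripper open.
Joint ranges: [-169.25, 169.25], [-16.82, 113.86], [-84.01, 82.57], [7.8, 145.47], [-59.2, 239.2], [7.22, 106.19], [-163.78, 163.78]. Speed limits (degrees/s): [136.94, 136.94, 172.46, 172.46, 180, 180, 180].

### API

Orientations are given as a 3x3 rotation matrix whose columns are the frame's x, y, z axes.
In Python, from bench import r gives the robot as it stands. The module is installed in compiled form; this text tells all that it offers.
- The arm moves only by the tool servo_tool, never from a script. Its argument "increments" is one flat list of numbers, 7 for each row, row after row: the gripper command: -1 is shut, 1 is fully open, values between are in proportion, then the shift along the tool's x, y, z in mm, then the turn, a rotation vector about the tool's x, y, z in rad. In form: [claw, tx, ty, tz, ax, ay, az, claw, tx, ty, tz, ax, ay, az, ...]. A call has 1 to 5 rows; each row shifts and turns the pose as measured when the row begins, along the tool's axes as they then stand; what a row does not reach is not made up. A row lasts 1/8 s, in which the tool goes at most 62.5 mm and 10.7 degrees, less where a joint would pass 70% of its speed; a pose out of reach is approached as far as the arm can. A call is refused whole if a number of a shift passes 62.5 or a number of a turn 0.188, either way. A call with a gripper value outside its range is refused whole. The fingers move at their own pace and stop on an object; "force" is the grip in N (left out, the last holds). Time passes only in rows, so rows that do not move let the fingers close. It gives the time, the measured TCP pose, the force and the opening at its end, in the units of the state.
- r.get_obs(): the state, without advancing time (a new reading comes with each control period).
- r.snapshot(name): name is "scene" or "top"; returns (picture, depth): 400x640x3 uint8, red, green, blue; 400x640 float32, m along the optical axis (not along the pixel's ray), 0 where there is no reading.
- r.camera_model(name): a dict with "mtx" (3x3 intrinsics, pixels), "R" (3x3) and "t" (3): a world point X has camera coordinates R X + t. Camera axes: x right, y down, z forward; pixel columns grow to the right and rows downward; lengths in m; the calibration is good to about 2 mm. A picture is of the moment at which its call begins. camera_model takes no time and is no camera call.
- r.job_done(): hands the job in, once; it reports no verdict.
The state is a dict: "time_s": time; "joint_pos": joint angles; "joint_vel": joint speeds; "effort": joint torques, N m; "position": TCP position; "tcp_rot": TCP orientation; "force": force on the tool from outside, world axes, zero at the start; "ft_torque": the same for the moment, N m; "opening": opening from 0.0 (shut) to 1.0 (fully open).
Only numpy, scipy, OpenCV 4.12 (cv2) and the standard library are available. Lean on these libraries where they do the work, as an engineer would, in place of code of your own. Each camera call takes 0.05 s, during which the arm holds its last target.

## Working session

There is one attempt and no reset: what is moved stays moved. The work goes in short steps, Python scripts to look and compute and a tool call to move; the robot and the scene stay as the last step left them, time stands still between calls to the robot, and variables do not carry over. Pictures are saved under pics/ and viewed, and the job is handed in when it is done.

Besides the shell and the picture viewer there is one more tool, called after "Request:" as name(argument=value, ...) on one line, values as JSON. servo_tool: Moves the arm, as the interface text tells. Its arguments: {"type":"object","properties":{"increments":{"type":"array","items":{"type":"number"}},"force":{"type":"number"}},"required":["increments"]}

```bash
mkdir -p pics; python3 - <<'E'
from bench import r
import cv2,numpy as np
for n in("scene","top"):
    p,d=r.snapshot(n); cv2.imwrite(f"pics/{n}0.png",p[:,:,::-1]); np.savez(f"{n}0.npz",p=p,d=d)
    c=r.camera_model(n); print(n,c['mtx'],c['R'],c['t'],-c['R'].T@c['t'])
o=r.get_obs(); print(o)
E
```

```text
scene [[411.53151278   0.         321.11072227]
 [  0.         411.53151278 194.02684939]
 [  0.           0.           1.        ]] [[-0.21191415  0.97727277 -0.00550727]
 [ 0.72609353  0.15367102 -0.670204  ]
 [-0.65412581 -0.1460245  -0.7421565 ]] [ 0.01805534 -0.2777344   1.37298367] [1.10359139 0.225524   0.83292948]
top [[456.75257755   0.         319.54466169]
 [  0.         456.75257755 195.95402905]
 [  0.           0.           1.        ]] [[-0.01596294 -0.99959509 -0.02355506]
 [-0.99614355  0.0179317  -0.08588643]
 [ 0.08627404  0.02209322 -0.99602645]] [0.11363409 0.487979   1.3098011 ] [0.37490924 0.07590006 1.34918396]
{'time_s': 0.1, 'joint_pos': array([-71.86187503,  23.59337602,  -0.73001032,  91.49999135,
         0.32023503,  64.99190013,  -4.71092783]), 'joint_vel': array([ 0.02360135, -0.16739408, -0.08825493, -0.11445593,  0.0838678 ,
        0.02475689, -0.02459185]), 'effort': array([ 2.67068805e-03, -6.01827979e+01,  6.83934912e-01, -3.00082576e+01,
        1.39366803e-02,  6.43939755e-03, -5.22486494e-05]), 'position': array([0.23444294, 0.57889119, 0.24755411]), 'tcp_rot': array([[-9.26894242e-01,  3.75322321e-01, -4.68679024e-04],
       [ 3.75322605e-01,  9.26893225e-01, -1.37515420e-03],
       [-8.17106564e-05, -1.45052835e-03, -9.99998945e-01]]), 'force': array([-0.08713774,  0.03859724, -0.02893076]), 'ft_torque': array([-0.05421524,  0.03509961,  0.00948979]), 'opening': 0.9993155667407987}
```

View pics/scene0.png

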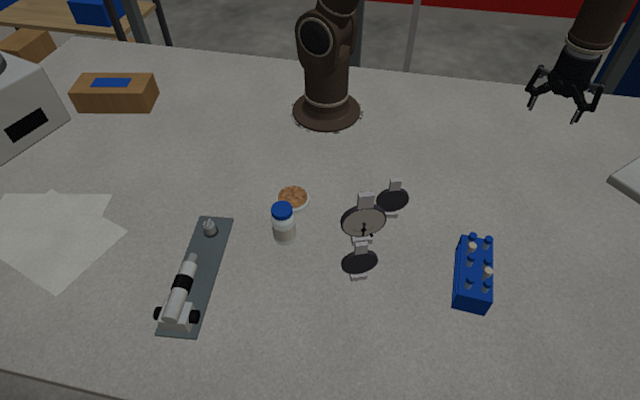

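View pics/top0.png

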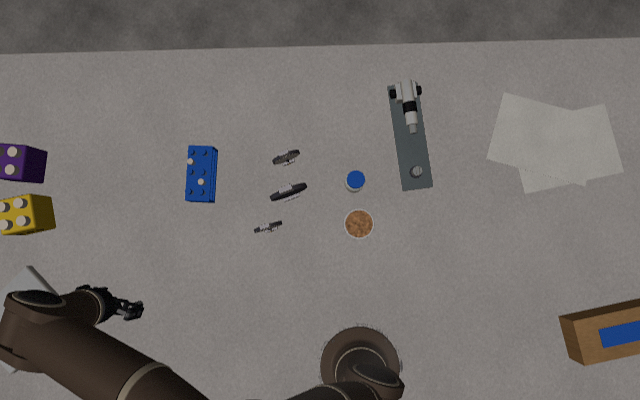

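```bash
cat > h.py <<'E'
import numpy as np,cv2
from bench import r
C={n:r.camera_model(n) for n in("scene","top")}
def ray(n,u,v):
    c=C[n]; d=c['R'].T@np.linalg.inv(c['mtx'])@np.array([u,v,1.]); return -c['R'].T@c['t'],d
def onz(n,u,v,z):
    o,d=ray(n,u,v); return o+d*(z-o[2])/d[2]
def dep(n,u,v,D):
    o,d=ray(n,u,v); return o+d*D
def cloud(n,d):
    v,u=np.mgrid[0:400,0:640]; c=C[n]
    P=np.stack([(u-c['mtx'][0,2])/c['mtx'][0,0]*d,(v-c['mtx'][1,2])/c['mtx'][1,1]*d,d],-1)
    return (P-c['t'])@c['R']
def proj(n,X):
    c=C[n]; q=c['mtx']@(c['R']@np.asarray(X,float)+c['t']); return q[:2]/q[2]
def crop(p,x0,y0,x1,y1,s,name):
    cv2.imwrite("pics/"+name,cv2.resize(p[y0:y1,x0:x1,::-1],None,fx=s,fy=s,interpolation=cv2.INTER_CUBIC))
E
python3 - <<'E'
from h import *
S=np.load("scene0.npz");T=np.load("top0.npz")
crop(S['p'],330,170,430,290,5,"sc1.png"); crop(T['p'],240,140,320,245,5,"tc1.png")
crop(T['p'],380,70,440,200,4,"tst.png")
for n,Z in(("scene",S),("top",T)):
    P=cloud(n,Z['d'])
    boxes={"scene":[(372,178,414,218),(338,188,388,244),(338,236,380,282)],"top":[(250,215,285,240),(264,178,312,206),(268,146,304,168)]}[n]
    for b in boxes:
        Q=P[b[1]:b[3],b[0]:b[2]].reshape(-1,3); z=Q[:,2]; m=(z>0.015)&(z<0.3)
        Q=Q[m]; t=Q[Q[:,2]>Q[:,2].max()-0.02]
        print(n,b,m.sum(),Q.min(0).round(3),Q.max(0).round(3),'top',t.mean(0).round(3))
E
```

```text
scene (372, 178, 414, 218) 952 [0.393 0.202 0.015] [0.503 0.291 0.173] top [0.5   0.206 0.167]
scene (338, 188, 388, 244) 1728 [0.405 0.14  0.015] [0.605 0.245 0.174] top [0.504 0.191 0.167]
scene (338, 236, 380, 282) 997 [0.499 0.16  0.015] [0.622 0.237 0.133] top [0.605 0.199 0.126]
top (250, 215, 285, 240) 185 [0.39  0.214 0.015] [0.42  0.289 0.137] top [0.404 0.252 0.131]
top (264, 178, 312, 206) 410 [0.476 0.141 0.017] [0.523 0.241 0.177] top [0.499 0.191 0.172]
top (268, 146, 304, 168) 274 [0.583 0.161 0.015] [0.619 0.239 0.139] top [0.601 0.2   0.13 ]
```

View pics/sc1.png

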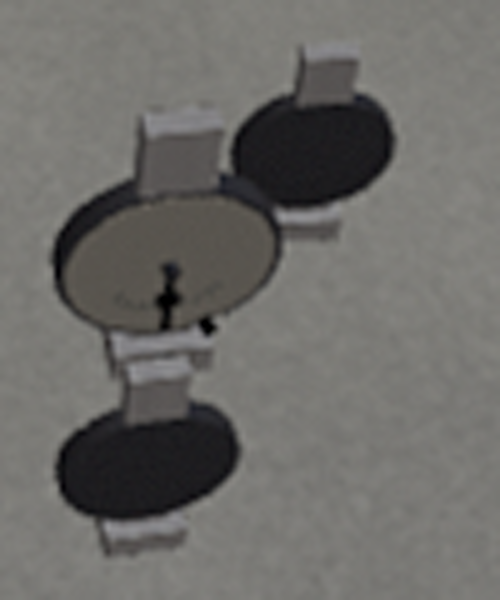

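View pics/tc1.png

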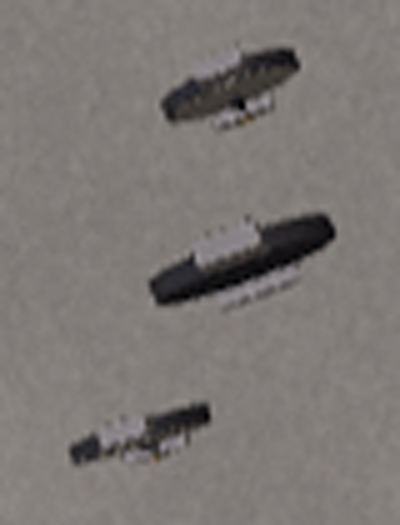

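View pics/tst.png

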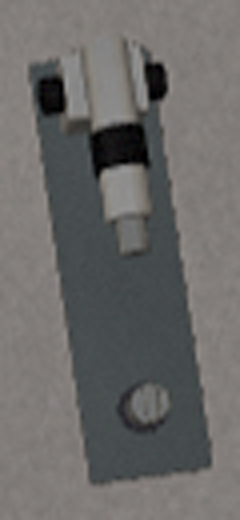

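```bash
python3 - <<'E'
from h import *
S=np.load("scene0.npz");T=np.load("top0.npz")
for n,Z,b in(("top",T,(264,178,312,206)),("scene",S,(338,188,388,244))):
    P=cloud(n,Z['d']); p=Z['p']
    Q=P[b[1]:b[3],b[0]:b[2]].reshape(-1,3); col=p[b[1]:b[3],b[0]:b[2]].reshape(-1,3).astype(int)
    m=(Q[:,2]>0.155)&(Q[:,2]<.2); q=Q[m]
    rect=cv2.minAreaRect((q[:,:2]*1000).astype(np.float32)); print(n,'tab',m.sum(),rect,q[:,2].mean())
    m=(Q[:,2]>0.08)&(Q[:,2]<.136)&(Q[:,0]>.46)&(Q[:,0]<.54)
    q=Q[m]; v=cv2.fitLine((q[:,:2]).astype(np.float32),cv2.DIST_HUBER,0,.01,.01).ravel(); print('case line',m.sum(),v,np.degrees(np.arctan2(-v[0],v[1])))
    print(' bench z bias', np.median(P[300:330,250:320,2]) if n=='scene' else np.median(P[120:140,230:260,2]))
# stand plate
hsv=cv2.cvtColor(T['p'],cv2.COLOR_RGB2HSV)
print(hsv[150,410],hsv[150,350],T['p'][150,410])
for n,Z,(x0,y0,x1,y1) in(("top",T,(375,60,445,200)),("scene",S,(140,205,245,345))):
    p=Z['p'].astype(int)
    m=((p[...,2]-p[...,0]>3)&(p[...,1]<100)).astype(np.uint8); k=np.zeros_like(m);k[y0:y1,x0:x1]=m[y0:y1,x0:x1]
    k=cv2.morphologyEx(k,cv2.MORPH_OPEN,np.ones((2,2)))
    c=max(cv2.findContours(k,0,1)[0],key=cv2.contourArea)[:,0].astype(float)
    h=np.array([onz(n,u,v,.008)[:2] for u,v in c])*1000
    rc=cv2.minAreaRect(h.astype(np.float32)); print(n,'plate',rc, cv2.boxPoints(rc).round(1).tolist())
    P=cloud(n,Z['d'])
    # stud
    u,v=proj(n,[0.5,-0.15,.048]); print(u,v)
crop(T['p'],400,155,440,195,15,"stud_t.png"); crop(S['p'],190,205,230,245,15,"stud_s.png")
E
```

```text
top tab 85 ((500.13336181640625, 191.96669006347656), (14.445652961730957, 35.616275787353516), 19.68088150024414) 0.17150736566192337
case line 199 [ 0.3417719  -0.9397829   0.49509555  0.19389702] -160.01514
 bench z bias 0.0009992258046794236
scene tab 162 ((502.543701171875, 191.2400665283203), (16.598966598510742, 35.77299499511719), 14.73857307434082) 0.16719421220839217
case line 670 [ 0.3379272  -0.94117224  0.5121421   0.18032096] -160.24936
 bench z bias 0.0001699616749239327
[90 23 78] [ 11  15 132] [71 78 78]
top plate ((643.290283203125, -169.36387634277344), (275.0729064941406, 88.320068359375), 6.479988098144531) [[501.6000061035156, -141.0], [511.6000061035156, -228.8000030517578], [784.9000244140625, -197.6999969482422], [775.0, -110.0]]
408.824505575272 190.02274308836456
scene plate ((669.805908203125, -162.364990234375), (317.23590087890625, 88.2080307006836), 6.40770959854126) [[507.29998779296875, -136.1999969482422], [517.0999755859375, -223.89999389648438], [832.4000244140625, -188.5], [822.5, -100.80000305175781]]
227.5146968882299 206.02429540058333
```

View pics/stud_t.png

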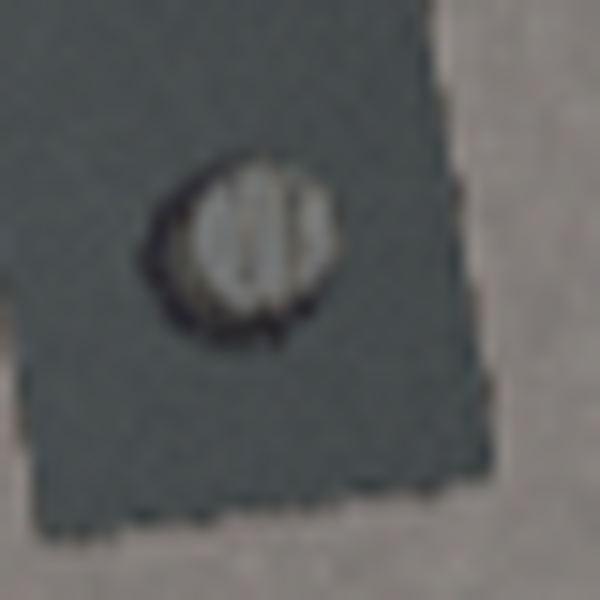

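View pics/stud_s.png

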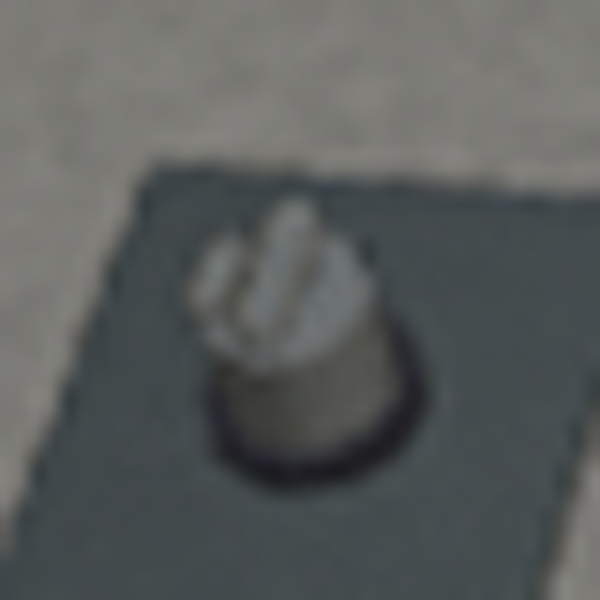

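```bash
python3 - <<'E'
from h import *
S=np.load("scene0.npz");T=np.load("top0.npz")
t=(265.5/15-.5+400,233.5/15-.5+155); s=(283.5/15-.5+190,268.5/15-.5+205)
print(onz("top",*t,.048),onz("scene",*s,.048))
def tri(a,b):
    o1,d1=ray("top",*a);o2,d2=ray("scene",*b)
    A=np.stack([d1,-d2],1);k=np.linalg.lstsq(A,o2-o1,rcond=None)[0]
    return o1+d1*k[0],o2+d2*k[1]
print(tri(t,s))
for n,Z in(("top",T),("scene",S)):
    P=cloud(n,Z['d']).reshape(-1,3); m=(P[:,2]>.038)&(P[:,2]<.06)&(abs(P[:,0]-.55)<.035)&(abs(P[:,1]+.172)<.035)
    q=P[m]; print(n,m.sum(),q.mean(0),q.min(0),q.max(0), cv2.minEnclosingCircle((q[:,:2]*1000).astype(np.float32)))
    # white tab top corners centroid in colour
# gauge tab top centre in top & scene by projection check
for X in([.500,.192,.172],):
    print(proj("top",X),proj("scene",X))
# foot/base check vs microscope for stand y ; plate corner triangulation near stud
E
```

```text
[ 0.55688202 -0.17571761  0.048     ] [ 0.55890215 -0.17657552  0.048     ]
(array([ 0.55717302, -0.17611998,  0.04591922]), array([ 0.55768961, -0.17747065,  0.04625266]))
top 59 [ 0.55833044 -0.17702219  0.0452    ] [ 0.54589602 -0.190217    0.0382285 ] [ 0.57108795 -0.1646911   0.05444659] ((558.6459350585938, -177.29103088378906), 13.555850982666016)
scene 77 [ 0.56120493 -0.17737366  0.0439562 ] [ 0.54757636 -0.19335756  0.03806908] [ 0.5735202  -0.16424649  0.05105474] ((560.7412109375, -178.80203247070312), 14.971652030944824)
[284.75617252 187.70289855] [366.77754701 193.81518113]
```

```bash
cat >> h.py <<'E'
from scipy.spatial.transform import Rotation as Ro
def Rg(yaw,lean=0):
    # tool rotation for gauge yaw (deg), lean of top to gauge +y (rad)
    a=np.radians(yaw); G=Ro.from_euler('z',a)*Ro.from_rotvec([-lean,0,0])
    return G.as_matrix()@np.array([[0,1,0],[1,0,0],[0,0,-1.]])
def plan(pos,R,n,vmax=None):
    o=r.get_obs(); p0=o['position']; R0=Ro.from_matrix(o['tcp_rot']); R1=Ro.from_matrix(R)
    w=(R0.inv()*R1).as_rotvec()
    for i in range(n):
        Ri=R0*Ro.from_rotvec(w*i/n); d=Ri.inv().apply((np.array(pos)-p0)/n)*1000
        print(d.round(1).tolist(),(w/n).round(4).tolist())
    print('t',o['time_s'],'pos',p0.round(4),'f',o['force'].round(2),'tq',o['ft_torque'].round(3),'op',round(o['opening'],3))
E
python3 - <<'E'
from h import *
plan([.5005,.1917,.235],Rg(20),8)
E
```

```text
[-49.0, -32.4, 1.6] [-0.0002, 0.0001, 0.1046]
[-52.1, -27.1, 1.6] [-0.0002, 0.0001, 0.1046]
[-54.6, -21.5, 1.6] [-0.0002, 0.0001, 0.1046]
[-56.6, -15.7, 1.6] [-0.0002, 0.0001, 0.1046]
[-57.9, -9.7, 1.6] [-0.0002, 0.0001, 0.1046]
[-58.6, -3.6, 1.6] [-0.0002, 0.0001, 0.1046]
[-58.7, 2.6, 1.6] [-0.0002, 0.0001, 0.1046]
[-58.1, 8.7, 1.6] [-0.0002, 0.0001, 0.1046]
t 0.1 pos [0.2344 0.5789 0.2476] f [-0.09  0.04 -0.03] tq [-0.054  0.035  0.009] op 0.999
```

Candidates: scene (362,220), 172 mm tall and dial about 100 mm wide; (392,198) and (360,262), both about 135 mm tall. I choose (362,220), and the crop confirms its needle and mark (mark on the +y side).

Request:
servo_tool(increments=[0,-49,-32,1.5,0,0,0.105,0,-52,-27,1.5,0,0,0.105,0,-54.5,-21.5,1.5,0,0,0.105,0,-56.5,-15.5,1.5,0,0,0.105], force=80)

```text
time_s: 0.6
position: [0.3661, 0.3841, 0.2391]
tcp_rot: [[-0.691, 0.723, -0.003], [0.723, 0.691, -0.002], [0.001, -0.004, -1.0]]
force: [1.3, 0.8, -0.0]
opening: 0.502
```

```bash
python3 - <<'E'
from h import *
plan([.5005,.1917,.235],Rg(20),5)
E
```

```text
[-46.4, -7.2, 0.8] [-0.0008, -0.0, 0.0828]
[-46.8, -3.3, 0.8] [-0.0008, -0.0, 0.0828]
[-46.9, 0.6, 0.8] [-0.0008, -0.0, 0.0828]
[-46.7, 4.5, 0.8] [-0.0008, -0.0, 0.0828]
[-46.2, 8.3, 0.8] [-0.0008, -0.0, 0.0828]
t 0.6 pos [0.3661 0.3841 0.2391] f [ 1.3   0.79 -0.03] tq [ 0.017 -0.043 -0.02 ] op 0.502
```

Request:
servo_tool(increments=[0,-46.5,-7,1,0,0,0.083,0,-47,-3.5,1,0,0,0.083,0,-47,0.5,1,0,0,0.083,0,-46.5,4.5,1,0,0,0.083,0,-46,8,1,0,0,0.083])

```text
time_s: 1.23
position: [0.5021, 0.182, 0.2332]
tcp_rot: [[-0.326, 0.945, -0.004], [0.945, 0.326, -0.003], [-0.001, -0.005, -1.0]]
force: [0.4, 1.0, 0.4]
opening: 0.5
```

```bash
python3 - <<'E'
from h import *
plan([.5005,.1917,.205],Rg(20),2)
p,d=r.snapshot("scene"); crop(p,310,110,430,260,4,"pre.png")
P=cloud("scene",d)
E
```

```text
[4.9, 0.9, 14.1] [-0.0026, 0.0007, -0.0085]
[4.8, 0.9, 14.1] [-0.0026, 0.0007, -0.0085]
t 1.225 pos [0.5021 0.182  0.2332] f [0.43 1.05 0.35] tq [ 0.049  0.032 -0.023] op 0.5
```

View pics/pre.png

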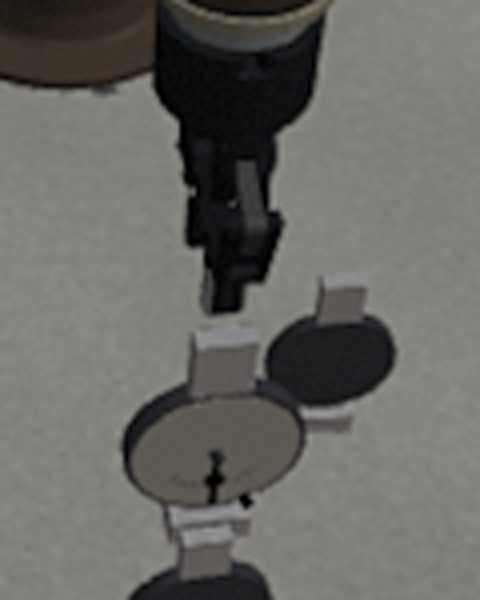

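Request:
servo_tool(increments=[0,5,1,15,-0.0025,0,-0.008,0,5,1,15,-0.0025,0,-0.008,0,0,0,15,0,0,0,0,0,0,0,0,0,0])

```text
time_s: 1.78
position: [0.5019, 0.187, 0.1836]
tcp_rot: [[-0.334, 0.942, -0.001], [0.942, 0.334, -0.005], [-0.005, -0.003, -1.0]]
force: [0.3, -0.9, -0.1]
opening: 0.5
```

```bash
python3 - <<'E'
from h import *
plan([.5005,.1917,.156],Rg(20),2)
E
```

```text
[2.5, 0.2, 13.8] [-0.0013, 0.0024, -0.0041]
[2.5, 0.2, 13.8] [-0.0013, 0.0024, -0.0041]
t 1.775 pos [0.5019 0.187  0.1836] f [ 0.28 -0.88 -0.14] tq [0.041 0.001 0.022] op 0.5
```

Request:
servo_tool(increments=[0,3.5,0,14,-0.001,0.004,-0.006,0,3,0,14,-0.001,0.003,-0.004,0,0,0,0,0,0,0])

```text
time_s: 2.15
position: [0.499, 0.1947, 0.1535]
tcp_rot: [[-0.347, 0.938, -0.002], [0.938, 0.347, 0.003], [0.003, -0.001, -1.0]]
force: [0.3, -0.5, 0.0]
opening: 0.498
```

```bash
python3 - <<'E'
from h import *
plan([.5005,.1917,.156],Rg(20),1)
p,d=r.snapshot("scene"); crop(p,310,130,430,260,4,"pre2.png")
E
```

```text
[-3.3, 0.4, -2.5] [-0.0006, -0.0031, 0.0049]
t 2.15 pos [0.499  0.1947 0.1535] f [ 0.27 -0.47  0.04] tq [0.001 0.015 0.051] op 0.498
```

View pics/pre2.png

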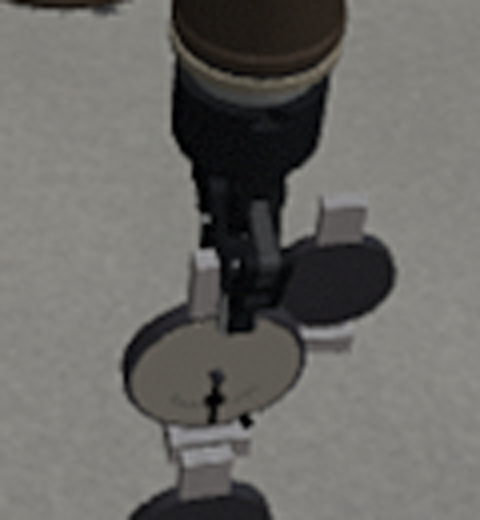

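Request:
servo_tool(increments=[0,-4,0.5,-2.5,0,-0.003,0.005,0,0,0,0,0,0,0])

```text
time_s: 2.45
position: [0.5021, 0.1906, 0.1575]
tcp_rot: [[-0.341, 0.94, 0.002], [0.94, 0.341, 0.0], [-0.0, 0.002, -1.0]]
force: [-0.5, 0.7, 0.7]
opening: 0.5
```

```bash
python3 - <<'E'
from h import *
plan([.5005,.1917,.156],Rg(20),1)
E
```

```text
[1.6, -1.1, 1.5] [0.0017, 0.0002, -0.0015]
t 2.45 pos [0.5021 0.1906 0.1575] f [-0.49  0.66  0.73] tq [0.046 0.045 0.032] op 0.5
```

Good; close.

Request:
servo_tool(increments=[-1,0,0,0,0,0,0,-1,0,0,0,0,0,0,-1,0,0,0,0,0,0,-1,0,0,0,0,0,0], force=80)

```text
time_s: 2.95
position: [0.5021, 0.1904, 0.1582]
tcp_rot: [[-0.34, 0.94, 0.002], [0.94, 0.34, 0.001], [0.0, 0.002, -1.0]]
force: [-1.0, -0.1, -0.0]
opening: 0.153
```

```bash
python3 - <<'E'
from h import *
plan([.5005,.1917,.156],Rg(20),1)
p,d=r.snapshot("scene"); crop(p,310,130,430,260,4,"gr.png")
E
```

```text
[1.8, -1.1, 2.2] [0.0021, -0.0001, -0.0018]
t 2.95 pos [0.5021 0.1904 0.1582] f [-1.02 -0.07 -0.05] tq [-0.053  0.     0.006] op 0.153
```

View pics/gr.png

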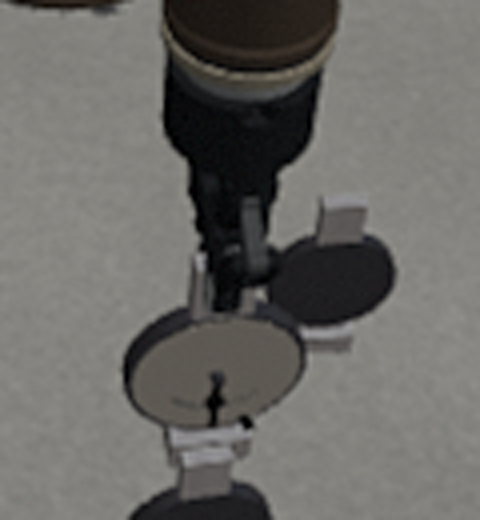

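Request:
servo_tool(increments=[-1,0,0,-10,0,0,0,-1,0,0,-30,0,0,0,-1,0,0,-50,0,0,0,-1,0,0,-60,0,0,0,-1,0,0,-30,0,0,0])

```text
time_s: 3.62
position: [0.4996, 0.1893, 0.3415]
tcp_rot: [[-0.34, 0.94, -0.005], [0.94, 0.34, -0.004], [-0.002, -0.006, -1.0]]
force: [0.2, -0.4, -3.8]
opening: 0.15
```

```bash
python3 - <<'E'
from h import *
plan([.74,.16,.47],Rg(14),6)
E
```

```text
[-18.3, 35.9, -21.6] [-0.0011, 0.0004, 0.0171]
[-17.6, 36.2, -21.6] [-0.0011, 0.0004, 0.0171]
[-17.0, 36.5, -21.6] [-0.0011, 0.0004, 0.0171]
[-16.4, 36.8, -21.5] [-0.0011, 0.0004, 0.0171]
[-15.7, 37.1, -21.5] [-0.0011, 0.0004, 0.0171]
[-15.1, 37.4, -21.5] [-0.0011, 0.0004, 0.0171]
t 3.625 pos [0.4996 0.1893 0.3415] f [ 0.18 -0.38 -3.85] tq [ 0.04  -0.073  0.041] op 0.15
```

Request:
servo_tool(increments=[-1,-18,36,-21.5,-0.001,0,0.017,-1,-18,36,-21.5,-0.001,0,0.017,-1,-17,36.5,-21.5,-0.001,0,0.017,-1,-16,37,-21.5,-0.001,0,0.017,-1,-16,37,-21.5,-0.001,0,0.017])

```text
time_s: 4.25
position: [0.7011, 0.1662, 0.4565]
tcp_rot: [[-0.262, 0.965, 0.001], [0.965, 0.262, 0.001], [0.001, 0.001, -1.0]]
force: [2.1, 0.1, -3.1]
opening: 0.148
```

Request:
servo_tool(increments=[-1,-15,37,-21.5,-0.001,0,0.017,-1,0,0,0,0,0,0,-1,0,0,0,0,0,0,-1,0,0,0,0,0,0,-1,0,0,0,0,0,0])

```text
time_s: 4.88
position: [0.7418, 0.161, 0.4768]
tcp_rot: [[-0.245, 0.97, -0.002], [0.97, 0.245, -0.001], [-0.0, -0.002, -1.0]]
force: [-1.3, -0.4, -3.4]
opening: 0.149
```

Request:
servo_tool(increments=[-1,0,0,0,0,0,0,-1,0,0,0,0,0,0,-1,0,0,0,0,0,0,-1,0,0,0,0,0,0,-1,0,0,0,0,0,0])

```text
time_s: 5.5
position: [0.7405, 0.1616, 0.4783]
tcp_rot: [[-0.246, 0.969, -0.001], [0.969, 0.246, 0.0], [0.001, -0.001, -1.0]]
force: [0.7, 1.3, -4.2]
opening: 0.15
```

```bash
python3 - <<'E'
from h import *
p,d=r.snapshot("scene"); np.savez("m1.npz",p=p,d=d)
o=r.get_obs();print(o['time_s'],o['position'],o['tcp_rot'],o['force'])
c=o['position']+np.array([0,0,-.08]);u,v=proj("scene",c);print(u,v)
u,v=int(u),int(v); crop(p,u-60,v-60,u+60,v+60,5,"m1.png"); print(u-60,v-60)
E
```

```text
5.55 [0.74051419 0.16155735 0.4782737 ] [[-2.45593339e-01  9.69372624e-01 -7.91931026e-04]
 [ 9.69372775e-01  2.45593702e-01  3.96714711e-04]
 [ 5.79057652e-04 -6.70245885e-04 -9.99999608e-01]] [-1.57792791  0.09147321 -3.05493724]
333.2683713348907 206.92753621561945
273 146
```

View pics/m1.png

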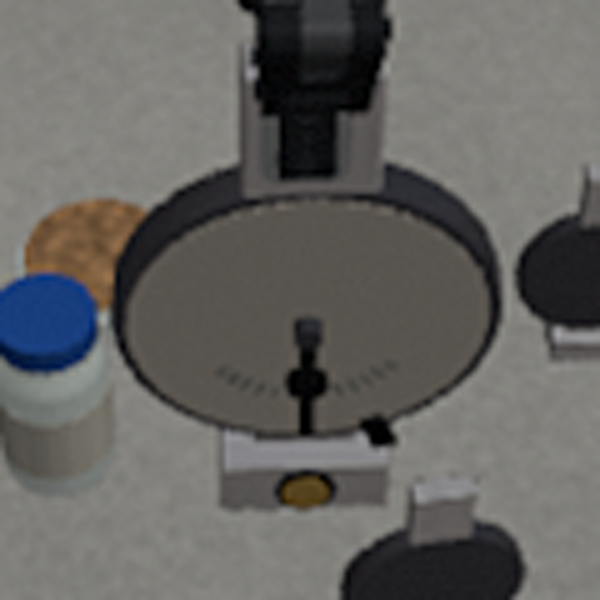

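```bash
cat >> h.py <<'E'
def dial(p,name,off=.009,save=None,show=True):
    """return coordinates of dial-plane image features in gauge y,z (mm) rel. TCP; black blobs"""
    o=r.get_obs(); R=o['tcp_rot']; gx=R[:,1]; gy=R[:,0]; gz=-R[:,2]; t=o['position']
    c0=t-gz*.080
    # metric rectification (homography plane->image), 4 px per mm
    s=6; half=70
    q=np.array([[-half,half],[half,half],[half,-half],[-half,-half]],float)
    img=np.array([proj("scene",c0+off*gx+gy*a/1000+gz*b/1000) for a,b in q])
    dst=np.array([[(a+half)*s,(half-b)*s] for a,b in q])
    H=cv2.getPerspectiveTransform(img.astype(np.float32),dst.astype(np.float32))
    w=cv2.warpPerspective(p,H,(2*half*s,2*half*s),flags=cv2.INTER_CUBIC)
    if save: cv2.imwrite("pics/"+save,cv2.resize(w[:,:,::-1],(600,600),interpolation=cv2.INTER_AREA))
    return w,s,half,gy,gz
E
python3 - <<'E'
from h import *
p=np.load("m1.npz")['p']
w,s,h,_,_=dial(p,"scene",save="m1r.png")
E
```

```text
(no output)
```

View pics/m1r.png

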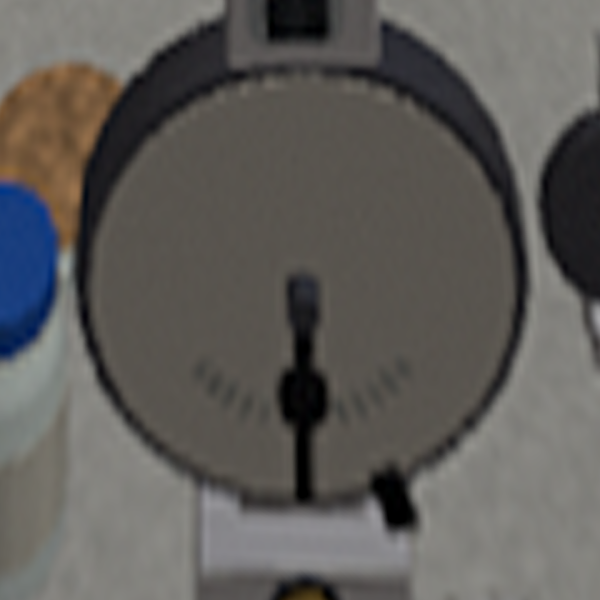

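```bash
python3 - <<'E'
from h import *
p=np.load("m1.npz")['p']
for off in(.008,.011):
    w,s,h,_,_=dial(p,"scene",off=off)
    g=w.max(2).astype(int)
    # face circle: tan colour
    f=((w[...,0].astype(int)-w[...,2]>8)&(g>60)).astype(np.uint8); f=cv2.morphologyEx(f,cv2.MORPH_OPEN,np.ones((9,9)))
    c=max(cv2.findContours(f,0,1)[0],key=cv2.contourArea)
    e=cv2.fitEllipse(cv2.convexHull(c)); cx,cy=e[0]
    print(off,'face centre mm',(cx/s-h),(h-cy/s),np.array(e[1])/s)
    for th in(30,45):
        b=(g<th).astype(np.uint8); n,l,st,ce=cv2.connectedComponentsWithStats(b)
        for i in range(1,n):
            if st[i,4]>800:
                q=np.argwhere(l==i)[:,::-1].astype(np.float32); rc=cv2.minAreaRect(q)
                X=(ce[i]-[cx,cy])/s
                if abs(X).max()<62: print(th,'blob',st[i,4]/s/s,'c',X.round(2),'ang',np.arctan2(X[0],X[1]).round(3),np.array(rc[1])/s,rc[2])
E
```

```text
0.008 face centre mm 0.69134521484375 2.2586161295572964 [98.45466105 98.89746094]
30 blob 118.58333333333333 c [-48.5  -18.47] ang -1.935 [ 9.94165103 65.69689941] 10.238837242126465
30 blob 93.75 c [ 60.62 -14.77] ang 1.81 [38.74956767 10.54660797] 81.8315200805664
30 blob 43.02777777777778 c [49.96 -6.99] ang 1.71 [34.02767944  3.32351494] 85.60128784179688
30 blob 240.05555555555554 c [ 0.03 26.35] ang 0.001 [50.96093241 10.7559166 ] 86.633544921875
30 blob 80.91666666666667 c [21.2  49.83] ang 0.402 [13.28307724  7.66131592] 69.14553833007812
45 blob 599.1666666666666 c [-38.32 -33.01] ang -2.282 [27.88390605 92.14004517] 21.095407485961914
45 blob 263.63888888888886 c [ 40.04 -23.57] ang 2.103 [85.0753479  27.10365041] 67.27589416503906
45 blob 302.88888888888886 c [2.000e-02 2.478e+01] ang 0.001 [52.5 11.5] 90.0
45 blob 95.44444444444444 c [21.19 49.7 ] ang 0.403 [14.44370906  8.57868703] 66.80140686035156
0.011 face centre mm 0.4644724527994839 5.845158894856766 [97.59835815 98.11371867]
30 blob 93.30555555555556 c [ -1.37 -60.86] ang -3.119 [ 7. 14.] 90.0
30 blob 116.3055555
[... 222 characters left out ...]
.86107635  3.30559444] 85.5752182006836
30 blob 235.7222222222222 c [ 0.03 26.05] ang 0.001 [50.6085968  10.63847351] 86.633544921875
30 blob 79.33333333333333 c [21.02 49.4 ] ang 0.402 [13.39590963  7.47322782] 63.94650650024414
45 blob 107.25 c [ -1.31 -60.57] ang -3.12 [ 7.66666667 14.83333333] 90.0
45 blob 589.5833333333334 c [-38.01 -32.76] ang -2.282 [27.62480672 91.40662638] 21.045854568481445
45 blob 259.4166666666667 c [ 39.69 -23.42] ang 2.104 [84.37102254 26.87047068] 67.26599884033203
45 blob 298.69444444444446 c [1.000e-02 2.461e+01] ang 0.0 [52.27375285 11.35569763] 85.03025817871094
45 blob 94.05555555555556 c [20.99 49.26] ang 0.403 [14.49712245  8.39898618] 62.52556610107422
```

```bash
python3 - <<'E'
from h import *
plan([.558,-.177,.30],Rg(6.45),10)
E
```

```text
[-28.3, -26.0, 17.8] [-0.0001, -0.0001, 0.0136]
[-28.7, -25.6, 17.8] [-0.0001, -0.0001, 0.0136]
[-29.0, -25.2, 17.8] [-0.0001, -0.0001, 0.0136]
[-29.4, -24.8, 17.8] [-0.0001, -0.0001, 0.0136]
[-29.7, -24.4, 17.8] [-0.0001, -0.0001, 0.0136]
[-30.0, -24.0, 17.8] [-0.0001, -0.0001, 0.0136]
[-30.4, -23.6, 17.8] [-0.0001, -0.0001, 0.0136]
[-30.7, -23.2, 17.8] [-0.0001, -0.0001, 0.0136]
[-31.0, -22.8, 17.8] [-0.0001, -0.0001, 0.0136]
[-31.3, -22.4, 17.8] [-0.0001, -0.0001, 0.0136]
t 5.55 pos [0.7405 0.1616 0.4783] f [-1.58  0.09 -3.05] tq [-0.067  0.018  0.006] op 0.149
```

Request:
servo_tool(increments=[-1,-28,-26,18,0,0,0.014,-1,-28.5,-25.5,18,0,0,0.014,-1,-29,-25,18,0,0,0.014,-1,-29.5,-25,18,0,0,0.014,-1,-30,-24.5,18,0,0,0.014])

```text
time_s: 6.18
position: [0.6481, -0.0084, 0.3848]
tcp_rot: [[-0.181, 0.983, 0.002], [0.983, 0.181, 0.001], [0.001, 0.002, -1.0]]
force: [1.3, -1.2, -4.0]
opening: 0.151
```

Request:
servo_tool(increments=[-1,-30,-24,18,0,0,0.014,-1,-30.5,-23.5,18,0,0,0.014,-1,-31,-23,18,0,0,0.014,-1,-31,-23,18,0,0,0.014,-1,0,0,0,0,0,0])

```text
time_s: 6.8
position: [0.57, -0.1529, 0.3107]
tcp_rot: [[-0.118, 0.993, 0.003], [0.993, 0.118, 0.0], [0.0, 0.003, -1.0]]
force: [0.1, 0.3, -3.4]
opening: 0.151
```

```bash
python3 - <<'E'
from h import *
plan([.5573,-.1770,.236],Rg(6.45),4)
E
```

```text
[-5.6, -3.9, 18.7] [0.0007, -0.0, 0.0013]
[-5.6, -3.9, 18.7] [0.0007, -0.0, 0.0013]
[-5.6, -3.9, 18.7] [0.0007, -0.0, 0.0013]
[-5.6, -3.8, 18.7] [0.0007, -0.0, 0.0013]
t 6.8 pos [ 0.57   -0.1529  0.3107] f [ 0.13  0.25 -3.37] tq [ 0.048 -0.075 -0.049] op 0.151
```

Request:
servo_tool(increments=[-1,-6,-4,18.5,0.001,0,0.001,-1,-6,-4,18.5,0.001,0,0.001,-1,-5.5,-4,18.5,0.001,0,0.001,-1,-5.5,-4,12,0,0,0.001,-1,0,0,0,0,0,0])

```text
time_s: 7.42
position: [0.5591, -0.1764, 0.2436]
tcp_rot: [[-0.116, 0.993, 0.005], [0.993, 0.116, 0.001], [0.001, 0.005, -1.0]]
force: [0.8, 0.2, -3.4]
opening: 0.153
```

```bash
python3 - <<'E'
from h import *
plan([.5573,-.1770,.225],Rg(6.45),2)
p,d=r.snapshot("scene"); crop(p,165,130,265,250,5,"hov_s.png")
p,d=r.snapshot("top"); crop(p,370,120,450,210,6,"hov_t.png")
E
```

```text
[-0.2, -1.0, 9.3] [0.0025, -0.0004, 0.0017]
[-0.2, -0.9, 9.3] [0.0025, -0.0004, 0.0017]
t 7.425 pos [ 0.5591 -0.1764  0.2436] f [ 0.81  0.16 -3.39] tq [-0.018 -0.037 -0.009] op 0.153
```

View pics/hov_s.png

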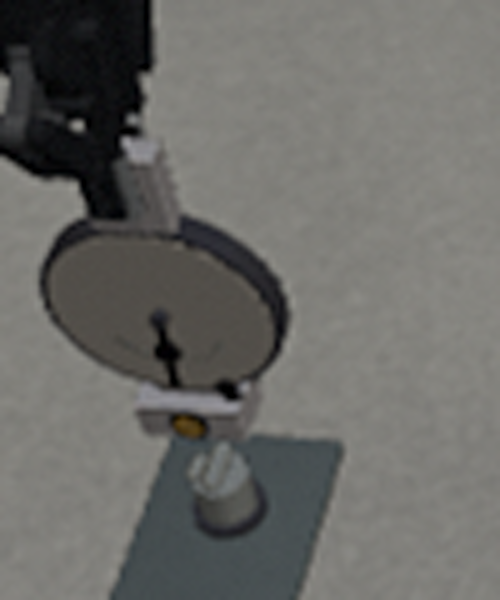

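View pics/hov_t.png

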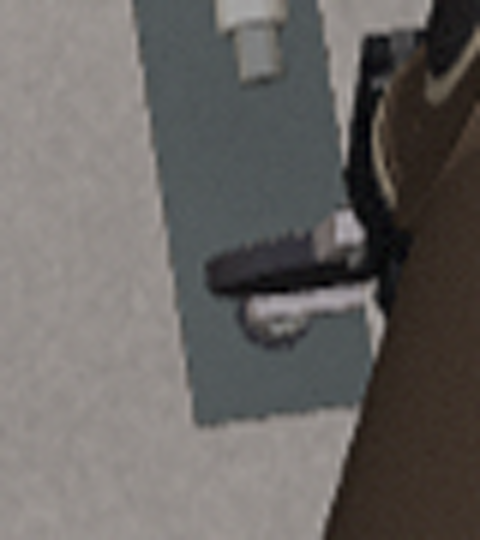

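```bash
python3 - <<'E'
from h import *
o=r.get_obs(); R=o['tcp_rot']; f=o['position']+R[:,2]*.1582+R[:,0]*.0006
sp=f+R[:,1]*.0165-R[:,2]*.011; print(f,sp,proj("scene",sp), 'seen',188.5/5-.5+165,425.5/5-.5+130)
print('crown proj',proj("scene",[.5578,-.1765,.048]),'seen first 208.4 222.4')
plan([.5573,-.1770,.2125],Rg(6.45),3)
E
```

```text
[ 0.56097912 -0.17514785  0.08638173] [ 0.57729124 -0.1732409   0.09749607] [202.15124108 215.49459419] seen 202.2 214.6
crown proj [208.60686645 222.05470066] seen first 208.4 222.4
[-0.2, -1.0, 10.7] [0.0023, -0.0002, 0.0014]
[-0.2, -1.0, 10.7] [0.0023, -0.0002, 0.0014]
[-0.2, -0.9, 10.7] [0.0023, -0.0002, 0.0014]
t 7.525 pos [ 0.56   -0.176   0.2446] f [ 0.41  0.41 -3.57] tq [-0.031 -0.021  0.032] op 0.147
```

Request:
servo_tool(increments=[-1,0,-1,11,0.002,0,0.002,-1,0,-1,11,0.002,0,0.002,-1,0,-1,8,0.002,0,0,-1,0,0,0,0,0,0,-1,0,0,0,0,0,0])

```text
time_s: 8.15
position: [0.558, -0.1754, 0.2134]
tcp_rot: [[-0.114, 0.994, 0.002], [0.994, 0.114, 0.001], [0.001, 0.002, -1.0]]
force: [-0.3, 1.0, -3.7]
opening: 0.149
```

```bash
python3 - <<'E'
from h import *
plan([.5573,-.1770,.2075],Rg(6.45),1)
E
```

```text
[-1.5, -0.9, 5.9] [0.0022, -0.0006, 0.0014]
t 8.15 pos [ 0.558  -0.1754  0.2134] f [-0.29  1.02 -3.71] tq [-0.012 -0.02  -0.013] op 0.149
```

Request:
servo_tool(increments=[-1,-1.5,-1,3,0.002,0,0.001,-1,0,0,1.5,0,0,0,-1,0,0,0,0,0,0])

```text
time_s: 8.52
position: [0.5574, -0.1774, 0.2091]
tcp_rot: [[-0.113, 0.994, 0.001], [0.994, 0.113, 0.0], [0.0, 0.001, -1.0]]
force: [-0.5, -0.1, -4.0]
opening: 0.151
```

```bash
python3 - <<'E'
from h import *
plan([.5573,-.1770,.206],Rg(6.45),1)
E
```

```text
[0.4, -0.1, 3.1] [0.001, -0.0003, 0.0002]
t 8.525 pos [ 0.5574 -0.1774  0.2091] f [-0.45 -0.06 -3.99] tq [-0.031 -0.016  0.024] op 0.151
```

Request:
servo_tool(increments=[-1,0,0,1.5,0,0,0,-1,0,0,0,0,0,0])

```text
time_s: 8.78
position: [0.5575, -0.1773, 0.2076]
tcp_rot: [[-0.112, 0.994, 0.001], [0.994, 0.112, 0.0], [0.0, 0.001, -1.0]]
force: [-0.3, 0.2, -2.7]
opening: 0.147
```

Request:
servo_tool(increments=[-1,0,0,1.2,0,0,0,-1,0,0,0,0,0,0])

```text
time_s: 9.02
position: [0.5575, -0.1773, 0.2064]
tcp_rot: [[-0.113, 0.994, 0.001], [0.994, 0.113, 0.0], [0.0, 0.001, -1.0]]
force: [0.1, -0.5, -3.6]
opening: 0.152
```

Request:
servo_tool(increments=[-1,0,0,1,0,0,0,-1,0,0,0,0,0,0])

```text
time_s: 9.28
position: [0.5578, -0.1774, 0.2062]
tcp_rot: [[-0.113, 0.994, 0.002], [0.994, 0.113, 0.0], [0.0, 0.002, -1.0]]
force: [0.3, -0.2, -1.8]
opening: 0.15
```

```bash
python3 - <<'E'
from h import *
plan([.5573,-.1770,.206],Rg(6.45),1)
E
```

```text
[0.5, -0.4, 0.2] [0.0023, -0.0002, 0.0002]
t 9.275 pos [ 0.5578 -0.1774  0.2062] f [ 0.27 -0.2  -1.83] tq [ 0.052  0.215 -0.029] op 0.15
```

Request:
servo_tool(increments=[-1,0,0,1,0,0,0,-1,0,0,0,0,0,0])

```text
time_s: 9.52
position: [0.5579, -0.1776, 0.2061]
tcp_rot: [[-0.112, 0.994, 0.003], [0.994, 0.112, 0.001], [0.0, 0.003, -1.0]]
force: [-1.0, 0.5, -1.4]
opening: 0.149
```

```bash
python3 - <<'E'
from h import *
plan([.5573,-.1770,.206],Rg(6.45),1)
E
```

```text
[0.7, -0.5, 0.1] [0.003, -0.0003, 0.0001]
t 9.525 pos [ 0.5579 -0.1776  0.2061] f [-1.05  0.5  -1.43] tq [0.184 0.494 0.009] op 0.149
```

```bash
python3 - <<'E'
from h import *
p,d=r.snapshot("scene"); crop(p,165,140,265,250,6,"tch_s.png")
p,d=r.snapshot("top"); crop(p,370,120,450,210,6,"tch_t.png")
for i in range(3):
    o=r.get_obs();print(o['force'].round(2),o['ft_torque'].round(3),o['position'].round(4))
    r.snapshot("top")
E
```

```text
[-2.19  0.01  2.72] [ 0.162  0.62  -0.005] [ 0.5579 -0.1776  0.206 ]
[-1.78  0.29  3.6 ] [0.201 0.625 0.034] [ 0.5579 -0.1777  0.206 ]
[-1.84  0.38  2.88] [0.205 0.699 0.043] [ 0.5579 -0.1776  0.206 ]
```

View pics/tch_s.png

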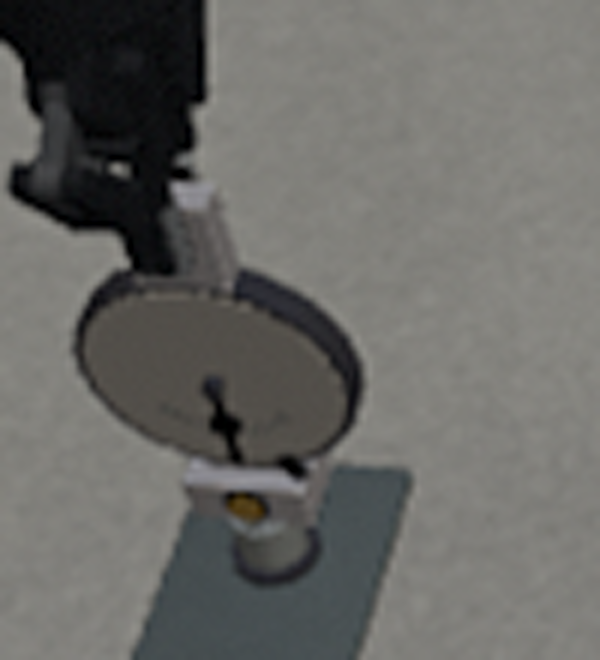

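View pics/tch_t.png

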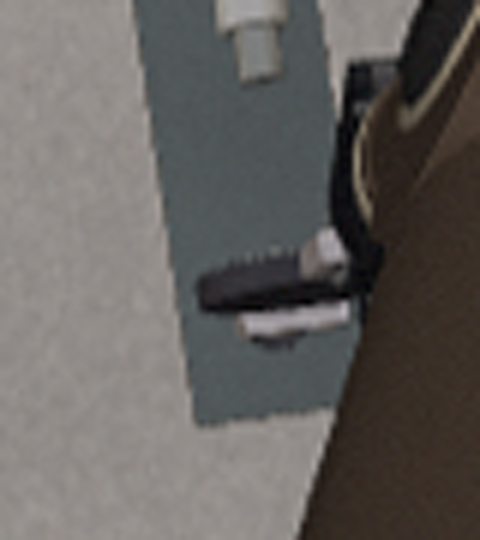

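```bash
cat > rock.py <<'E'
from h import *
import sys
o=r.get_obs(); p0=o['position']; R0=o['tcp_rot']
PIV=np.array([.5578,-.1776,.2060-.158-.005]); YAW=6.45; L=.158
def pose(a,dz=0):
    R=Rg(YAW,a); return PIV+(L+.005+dz)*(-R[:,2])-.005*a*R[:,0], R
def lean(R): # lean of tool about gauge x
    return np.arctan2(-R[:,2]@Rg(YAW)[:,0], -R[2,2])
if __name__=="__main__":
    a0=lean(R0); a1=float(sys.argv[1]); n=int(sys.argv[2]); dz=float(sys.argv[3])/1000 if len(sys.argv)>3 else 0
    P,R=p0,R0
    for i in range(1,n+1):
        p,Q=pose(a0+(a1-a0)*i/n,dz)
        print((R.T@(p-P)*1000).round(1).tolist(),Ro.from_matrix(R.T@Q).as_rotvec().round(4).tolist()); P,R=p,Q
    print('t',round(o['time_s'],2),'lean',a0.round(4),'pos',p0.round(4),'f',o['force'].round(2),'tq',o['ft_torque'].round(3),'op',round(o['opening'],3))
    p,Q=pose(a0); print('err tool mm',(R0.T@(p0-p)*1000).round(2),'gx',R0[:,1].round(4))
E
python3 rock.py .25 5
```

```text
[8.0, -0.1, 0.2] [0.003, -0.05, 0.0001]
[7.9, -0.0, 0.2] [0.0, -0.05, 0.0]
[7.9, 0.0, 0.2] [0.0, -0.05, -0.0]
[7.9, -0.0, 0.2] [-0.0, -0.05, -0.0]
[7.9, -0.0, 0.1] [-0.0, -0.05, 0.0]
t 9.78 lean -0.0001 pos [ 0.5579 -0.1777  0.206 ] f [-1.79  1.06  1.8 ] tq [ 0.166  0.678 -0.092] op 0.152
err tool mm [-0.07  0.13 -0.01] gx [0.9937 0.1125 0.003 ]
```

Request:
servo_tool(increments=[-1,8,0,0.2,0.002,-0.05,0,-1,8,0,0.2,0,-0.05,0])

```text
time_s: 10.02
position: [0.5564, -0.1638, 0.2055]
tcp_rot: [[-0.108, 0.994, 0.014], [0.989, 0.109, -0.102], [-0.103, 0.003, -0.995]]
force: [-1.7, 2.2, 0.5]
opening: 0.145
```

```bash
python3 rock.py .25 4
```

```text
[8.3, -0.2, 0.1] [0.0021, -0.0366, -0.0039]
[5.8, 0.0, 0.1] [-0.0, -0.0366, -0.0]
[5.8, -0.0, 0.1] [-0.0, -0.0366, 0.0]
[5.8, 0.0, 0.1] [0.0, -0.0366, -0.0]
t 10.03 lean 0.1036 pos [ 0.5564 -0.1638  0.2055] f [-1.65  2.24  0.49] tq [ 0.456  0.652 -0.109] op 0.145
err tool mm [-2.48  0.2  -0.06] gx [0.9941 0.1088 0.0026]
```

Request:
servo_tool(increments=[-1,8.5,0,0.1,0.002,-0.037,-0.003,-1,7,0,0.1,0,-0.037,0])

```text
time_s: 10.28
position: [0.5553, -0.1486, 0.2035]
tcp_rot: [[-0.109, 0.994, 0.022], [0.977, 0.112, -0.179], [-0.18, 0.002, -0.984]]
force: [-0.7, -0.6, -1.8]
opening: 0.146
```

```bash
python3 rock.py .32 3
```

```text
[6.7, -0.8, 0.2] [0.0017, -0.0462, -0.0011]
[7.3, -0.0, 0.1] [-0.0, -0.0462, 0.0]
[7.3, 0.0, 0.1] [0.0, -0.0462, 0.0]
t 10.28 lean 0.1815 pos [ 0.5553 -0.1486  0.2035] f [-0.65 -0.63 -1.85] tq [ 0.178  0.111 -0.067] op 0.146
err tool mm [ 0.55  0.77 -0.1 ] gx [0.9938 0.1116 0.0019]
```

Request:
servo_tool(increments=[-1,6.7,-0.7,0.4,0.002,-0.046,0,-1,7.3,0,0.3,0,-0.046,0,-1,7.3,0,0.2,0,-0.046,0])

```text
time_s: 10.65
position: [0.5533, -0.1268, 0.1979]
tcp_rot: [[-0.105, 0.994, 0.038], [0.943, 0.112, -0.315], [-0.317, 0.003, -0.948]]
force: [-1.4, 0.1, -2.4]
opening: 0.153
```

```bash
python3 rock.py .38 2
```

```text
[3.7, -1.2, 0.1] [0.0025, -0.0286, -0.0015]
[4.5, -0.0, 0.0] [0.0, -0.0286, -0.0]
t 10.65 lean 0.3229 pos [ 0.5533 -0.1268  0.1979] f [-1.38  0.07 -2.37] tq [ 0.301  0.395 -0.149] op 0.153
err tool mm [ 0.78  1.22 -0.07] gx [0.9937 0.1117 0.0029]
```

Request:
servo_tool(increments=[-1,3.5,-0.8,0.4,0.002,-0.028,0,-1,4.5,-0.2,0.3,0,-0.028,0])

```text
time_s: 10.9
position: [0.5525, -0.1177, 0.1945]
tcp_rot: [[-0.104, 0.994, 0.045], [0.923, 0.114, -0.368], [-0.371, 0.003, -0.929]]
force: [-2.1, 0.7, 1.3]
opening: 0.149
```

Request:
servo_tool(increments=[-1,0,0,0.2,0,0,0,-1,0,0,0,0,0,0,-1,0,0,0,0,0,0,-1,0,0,0,0,0,0,-1,0,0,0,0,0,0])

```text
time_s: 11.52
position: [0.5528, -0.1177, 0.1945]
tcp_rot: [[-0.104, 0.994, 0.045], [0.924, 0.113, -0.366], [-0.369, 0.004, -0.929]]
force: [-1.6, 1.8, 0.2]
opening: 0.151
```

Request:
servo_tool(increments=[-1,0,0,0,0,0,0,-1,0,0,0,0,0,0,-1,0,0,0,0,0,0,-1,0,0,0,0,0,0,-1,0,0,0,0,0,0])

```text
time_s: 12.15
position: [0.5528, -0.1177, 0.1945]
tcp_rot: [[-0.104, 0.994, 0.045], [0.924, 0.113, -0.366], [-0.369, 0.004, -0.929]]
force: [-0.8, 1.7, 2.2]
opening: 0.15
```

```bash
python3 rock.py .41 2; python3 - <<'E'
from h import *
p,d=r.snapshot("scene"); np.savez("k1.npz",p=p,d=d); crop(p,165,140,265,250,6,"k1.png")
dial(p,"scene",off=.011,save="k1r.png")
E
```

```text
[0.7, -1.7, -0.0] [0.0039, -0.0161, -0.0007]
[2.5, -0.0, -0.0] [-0.0, -0.0161, -0.0]
t 12.15 lean 0.3778 pos [ 0.5528 -0.1177  0.1945] f [-0.84  1.69  2.16] tq [ 0.528  0.594 -0.223] op 0.15
err tool mm [1.85 1.71 0.02] gx [0.9936 0.1131 0.0038]
```

View pics/k1.png

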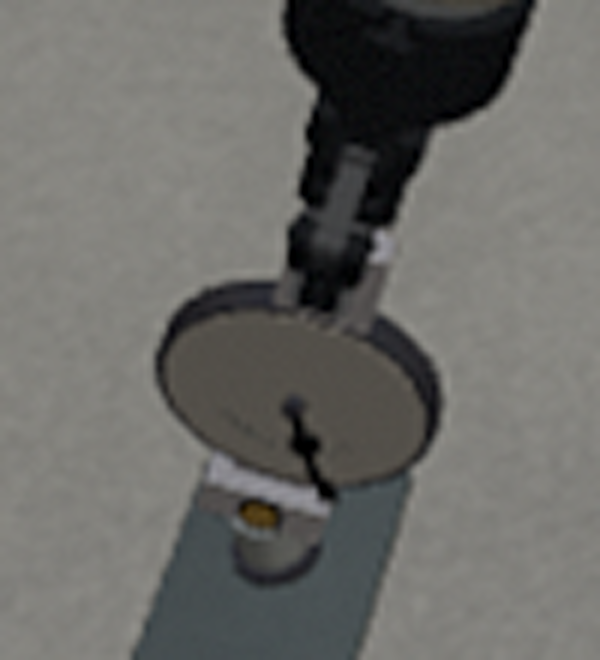

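View pics/k1r.png

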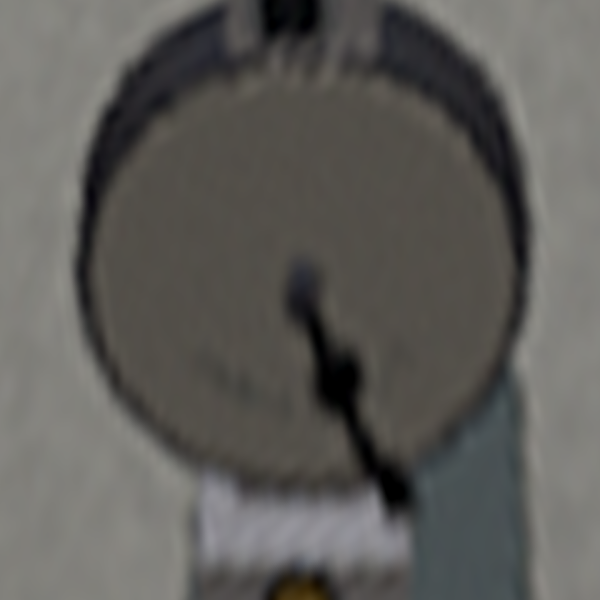

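```bash
cat > slip.py <<'E'
from h import *
def feat(p,pos,R,tag):
    gx,gy,gz=R[:,1],R[:,0],-R[:,2]
    def onplane(u,v,off):
        o,d=ray("scene",u,v); c=pos+gx*off; k=((c-o)@gx)/(d@gx); X=o+d*k-pos; return np.array([X@gy,X@gz])*1000
    hsv=cv2.cvtColor(p,cv2.COLOR_RGB2HSV)
    u0,v0=proj("scene",pos+gx*.0165-gz*.147); u0,v0=int(u0),int(v0)
    a=p.astype(float); sat=np.clip(a[...,0]-a[...,2]-25,0,None); k=np.zeros_like(sat); k[v0-8:v0+9,u0-9:u0+10]=1; sat*=k
    vv,uu=np.mgrid[0:400,0:640]; su,sv=(sat*uu).sum()/sat.sum(),(sat*vv).sum()/sat.sum()
    s=onplane(su,sv,.0165)
    # face
    u1,v1=proj("scene",pos+gx*.008-gz*.080)
    D=abs(uu-u1)+abs(vv-v1)
    f=((a[...,0]-a[...,2]>7)&(a.max(2)>55)&(a.max(2)<125)&(sat==0)&(D<70)).astype(np.uint8)
    n,l,st,ce=cv2.connectedComponentsWithStats(cv2.morphologyEx(f,cv2.MORPH_OPEN,np.ones((3,3))))
    i=1+np.argmax(st[1:,4]); c=max(cv2.findContours((l==i).astype(np.uint8),0,1)[0],key=cv2.contourArea)
    h=cv2.convexHull(c)[:,0].astype(float)
    q=np.array([onplane(u,v,.008) for u,v in h]); e=cv2.fitEllipse(q.astype(np.float32)); fc=np.array(e[0])
    d=s-fc; print(tag,'spec px',su.round(2),sv.round(2),'spec tool',s.round(2),'face',fc.round(2),np.array(e[1]).round(1),'axis ang',np.arctan2(d[0],-d[1]).round(4),'from TCP',np.arctan2(s[0],-s[1]).round(4))
if __name__=="__main__":
    R=np.array([[-.245593,.969373,-.000792],[.969373,.245594,.000397],[.000579,-.00067,-1.]])
    feat(np.load("m1.npz")['p'],np.array([.740514,.161557,.478274]),R,'m1')
    o=r.get_obs(); feat(np.load("k1.npz")['p'],o['position'],o['tcp_rot'],'k1')
E
python3 slip.py
```

```text
m1 spec px 333.64 243.97 spec tool [   0.65 -145.12] face [  0.67 -77.81] [97.8 98.5] axis ang -0.0004 from TCP 0.0045
k1 spec px 207.72 225.36 spec tool [   0.26 -145.08] face [  0.46 -77.7 ] [95.4 98.2] axis ang -0.0031 from TCP 0.0018
```

Request:
servo_tool(increments=[-1,2.7,-0.4,0.1,0.002,-0.0175,0,-1,2.7,-0.4,0.1,0.001,-0.0175,0,-1,0,0,0,0,0,0,-1,0,0,0,0,0,0])

```text
time_s: 12.7
position: [0.5521, -0.112, 0.1922]
tcp_rot: [[-0.103, 0.994, 0.048], [0.909, 0.114, -0.401], [-0.404, 0.002, -0.915]]
force: [-0.7, 0.2, 1.8]
opening: 0.144
```

```bash
python3 rock.py .413 1
```

```text
[-2.5, -1.7, 0.0] [0.0024, 0.0028, 0.0003]
t 12.7 lean 0.4158 pos [ 0.5521 -0.112   0.1922] f [-0.73  0.23  1.81] tq [ 0.45   0.288 -0.081] op 0.144
err tool mm [ 2.02  1.73 -0.03] gx [0.9935 0.1136 0.0021]
```

Lean is now 0.416. Let it settle and compare the needle with the mark.

Request:
servo_tool(increments=[-1,0,0,0,0,0,0,-1,0,0,0,0,0,0,-1,0,0,0,0,0,0,-1,0,0,0,0,0,0,-1,0,0,0,0,0,0])

```text
time_s: 13.32
position: [0.5521, -0.1123, 0.1923]
tcp_rot: [[-0.102, 0.994, 0.048], [0.909, 0.113, -0.401], [-0.403, 0.003, -0.915]]
force: [-0.6, 0.6, 0.1]
opening: 0.15
```

Request:
servo_tool(increments=[-1,0,0,0,0,0,0,-1,0,0,0,0,0,0,-1,0,0,0,0,0,0,-1,0,0,0,0,0,0,-1,0,0,0,0,0,0])

```text
time_s: 13.95
position: [0.5521, -0.1123, 0.1923]
tcp_rot: [[-0.102, 0.994, 0.048], [0.909, 0.113, -0.401], [-0.403, 0.003, -0.915]]
force: [-1.3, 1.8, 1.6]
opening: 0.152
```

Request:
servo_tool(increments=[-1,0,0,0,0,0,0,-1,0,0,0,0,0,0,-1,0,0,0,0,0,0,-1,0,0,0,0,0,0,-1,0,0,0,0,0,0])

```text
time_s: 14.58
position: [0.5521, -0.1123, 0.1923]
tcp_rot: [[-0.102, 0.994, 0.048], [0.909, 0.113, -0.401], [-0.403, 0.002, -0.915]]
force: [-0.2, 1.1, 0.8]
opening: 0.153
```

```bash
python3 rock.py .413 1; python3 - <<'E'
from h import *
from slip import feat
ps=[r.snapshot("scene")[0] for _ in range(4)]; p=np.mean(ps,0).round().astype(np.uint8); np.savez("k2.npz",p=p)
o=r.get_obs(); np.savez("k2o.npz",pos=o['position'],R=o['tcp_rot'])
crop(p,185,185,235,240,12,"k2.png")
dial(p,"scene",off=.011,save="k2r.png"); feat(p,o['position'],o['tcp_rot'],'k2')
# predicted positions of tips for mark angle a, raise d
R=o['tcp_rot'];gx,gy,gz=R[:,1],R[:,0],-R[:,2]; c=o['position']+gy*.0006-gz*.080
for d in(.008,.009,.010,.011):
    X=c+gx*d; print(d,'hub',proj("scene",X).round(1),'mark.413 in/out',[proj("scene",X+k*(gy*np.sin(.413)-gz*np.cos(.413))).round(1).tolist() for k in(.046,.052,.058)],'plumb tip',proj("scene",X-np.array([0,0,.046])).round(1))
E
```

```text
[-2.2, -1.7, 0.0] [0.0025, 0.0022, -0.0005]
t 14.57 lean 0.4152 pos [ 0.5521 -0.1123  0.1923] f [-0.23  1.15  0.77] tq [ 0.624  0.289 -0.11 ] op 0.153
err tool mm [ 1.85  1.67 -0.01] gx [0.9936 0.1128 0.0025]
k2 spec px 207.8 225.4 spec tool [-1.0000e-02 -1.4547e+02] face [  0.48 -78.54] [97.  97.5] axis ang -0.0074 from TCP -0.0001
0.008 hub [214.9 207.2] mark.413 in/out [[218.7, 219.9], [219.2, 221.4], [219.7, 223.0]] plumb tip [218.8 219.8]
0.009 hub [214.8 207.6] mark.413 in/out [[218.6, 220.2], [219.1, 221.8], [219.6, 223.3]] plumb tip [218.7 220.2]
0.01 hub [214.7 207.9] mark.413 in/out [[218.5, 220.5], [219.0, 222.1], [219.4, 223.7]] plumb tip [218.6 220.5]
0.011 hub [214.6 208.2] mark.413 in/out [[218.4, 220.9], [218.9, 222.4], [219.3, 224.0]] plumb tip [218.4 220.8]
```

View pics/k2.png

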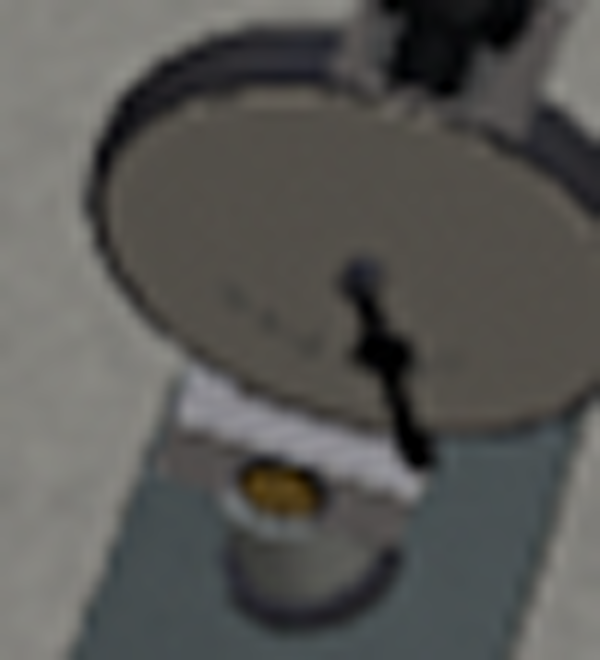

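View pics/k2r.png

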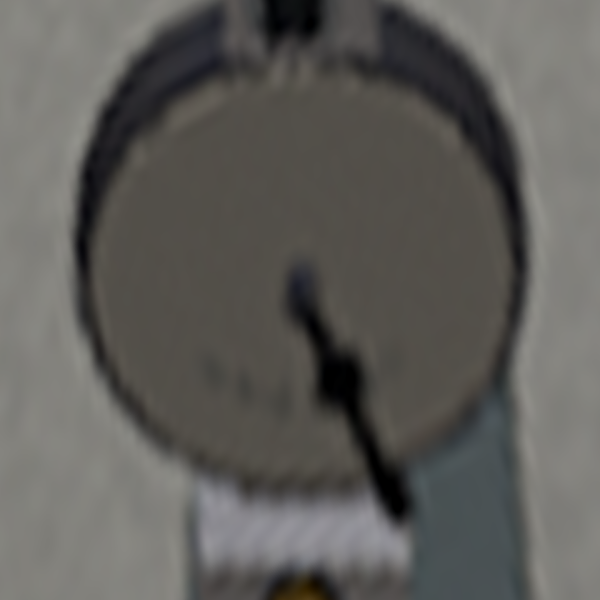

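```bash
python3 - <<'E'
from h import *
import h
from scipy.ndimage import map_coordinates
p=np.load("m1.npz")['p'].astype(float).mean(2)
pos=np.array([.740514,.161557,.478274]);R=np.array([[-.245593,.969373,-.000792],[.969373,.245594,.000397],[.000579,-.00067,-1.]])
gx,gy,gz=R[:,1],R[:,0],-R[:,2]
c=pos+gx*.008+gy*.00067-gz*.0778
def smp(y,z):
    uv=np.array([proj("scene",c+gy*a/1000+gz*b/1000) for a,b in zip(y,z)]); return map_coordinates(p,[uv[:,1],uv[:,0]],order=3)
cam=-C["scene"]['R'].T@C["scene"]['t']; v=cam-c; print('parallax per raise: lat',-(v@gy)/(v@gx),'vert',-(v@gz)/(v@gx))
t=np.arange(36,66,1.)
print('needle down'); 
for y in(-.7,0,.7): print(smp(np.full(len(t),y)*1.,-t).round(0).astype(int).tolist())
a=.41
print('mark: lines parallel to radial dir a, offsets, starting from shifted centre (0,-1.2d)')
for sh in(0,1.2,2.4):
  for off in(-5,-4,-3,-2,0,2,3,4,5):
    y=t*np.sin(a)+off*np.cos(a); z=-(t*np.cos(a)-off*np.sin(a))-sh
    print(sh,off,smp(y,z).round(0).astype(int).tolist())
E
```

```text
parallax per raise: lat 0.07686084896791613 vert -1.203900726713398
needle down
[-3, -6, -8, -7, -6, -6, -6, -6, -5, -4, -3, -4, -8, -5, 13, 44, 76, 103, 123, 135, 140, 141, 140, 138, 136, 135, 137, 139, 141, 140]
[-4, -7, -9, -9, -8, -9, -9, -9, -9, -8, -8, -10, -14, -11, 9, 41, 75, 103, 123, 135, 141, 142, 140, 137, 135, 135, 136, 139, 141, 140]
[8, 6, 5, 5, 5, 4, 4, 3, 2, 3, 3, 1, -4, -3, 13, 42, 74, 101, 122, 135, 141, 142, 140, 137, 135, 135, 136, 139, 141, 140]
mark: lines parallel to radial dir a, offsets, starting from shifted centre (0,-1.2d)
0 -5 [84, 84, 84, 84, 84, 84, 84, 84, 84, 86, 90, 88, 76, 59, 51, 63, 89, 112, 125, 131, 134, 129, 117, 104, 102, 110, 121, 129, 135, 138]
0 -4 [83, 84, 84, 83, 83, 84, 84, 84, 83, 84, 85, 79, 60, 36, 23, 32, 52, 66, 74, 79, 75, 58, 42, 39, 54, 79, 103, 121, 135, 142]
0 -3 [84, 84, 83, 83, 83, 83, 84, 85, 84, 81, 73, 57, 33, 9, -1, 5, 14, 18, 20, 17, 7, -4, -6, 2, 26, 61, 99, 128, 144, 148]
0 -2 [85, 84, 84, 83, 83, 83, 85, 86, 85, 79, 67, 46, 19, -2, -7, -2, 3, 3, 0, -5, -6, -5, -7, -7, 11, 51, 97, 128, 140, 140]
0 0 [84, 85, 84, 83, 8
[... 2302 characters left out ...]
, 3, -6, -6, 5, 32, 69, 106, 133, 146, 147, 142, 136]
2.4 0 [84, 83, 83, 84, 86, 89, 88, 82, 69, 46, 19, 1, -1, 3, 4, 2, -1, 2, 5, 3, -6, -10, 7, 46, 86, 112, 123, 126, 125, 124]
2.4 2 [83, 83, 83, 83, 84, 85, 84, 77, 63, 42, 22, 10, 4, 1, 0, 0, 1, -1, -4, -3, 0, 2, 12, 34, 62, 89, 110, 126, 135, 137]
2.4 3 [84, 84, 84, 84, 86, 86, 83, 74, 59, 39, 24, 15, 9, 4, 3, 6, 6, 4, 5, 10, 11, 13, 26, 50, 76, 100, 119, 131, 135, 134]
2.4 4 [84, 83, 83, 85, 86, 86, 84, 77, 65, 53, 43, 36, 27, 20, 22, 32, 44, 53, 60, 59, 55, 57, 70, 88, 106, 122, 132, 135, 134, 133]
2.4 5 [83, 82, 82, 82, 84, 86, 85, 81, 77, 73, 69, 61, 49, 44, 53, 74, 96, 110, 113, 109, 105, 107, 116, 126, 135, 139, 138, 135, 133, 133]
```

```bash
python3 - <<'E'
from h import *
p,d=r.snapshot("scene"); cv2.imwrite("pics/fin.png",p[:,:,::-1])
o=r.get_obs(); print(o['time_s'],o['position'],o['force'],np.abs(o['joint_vel']).max())
S=np.load("scene0.npz")['p'].astype(int)
for n,b in dict(jar=(265,195,300,250),dish=(275,180,315,205),rack=(445,225,505,320)).items():
    print(n,np.abs(p[b[1]:b[3],b[0]:b[2]].astype(int)-S[b[1]:b[3],b[0]:b[2]]).mean())
E
```

```text
14.825 [ 0.55210972 -0.11231225  0.19226933] [-2.73039344e-01  7.35924159e-01  7.17281726e-04] 0.0711705706000036
jar 6.037575757575757
dish 6.161333333333333
rack 5.440233918128655
```

View pics/fin.png

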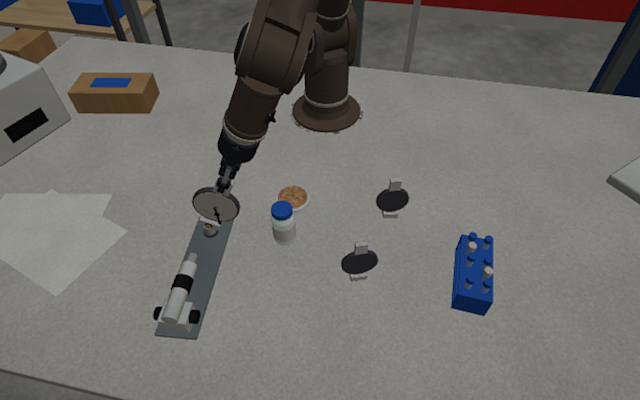

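```bash
python3 -c "
from bench import r
print(r.job_done())"
```

```text
the job is handed in; nothing more can be done
None
```

I picked up the 172 mm gauge by its tab and set its foot on the stud's high ridge, dial facing the microscope. I then rocked it to the set mark and handed the job in at about 14.8 s, still gripping it.

- **Tilt:** I measured the mark at about 0.413–0.415 rad in a close view. The arm's pose gives a lean of 0.415 rad, and in the last pictures the settled needle lies on the mark.
- **Facing:** the gauge's yaw is 6.5°, against 6.45° measured for the stand.
- **Contact:** the foot presses on the ridge with about 4 N, close to the gauge's own weight. The arm was essentially at rest in the last reading.
- **Bystanders:** the dish, jar, rack and the two smaller gauges look unmoved in the final picture.

Small disagreements:
- **Grip:** the specimen's position suggests the gauge may have turned 0.004–0.007 rad in the grip, which is about the noise of that check. I did not correct for it.
- **Foot position:** while rocking, the tool drifted about 1.7 mm along the ridge and 1.9 mm sideways, so the foot's position on the ridge is off by about that much along its length.

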